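Clamp a board in the marking jig and tap its punch

ROBOT

A 6-joint arm with a two-finger parallel gripper is mounted at the origin on the work surface. World frame = base frame: x ahead of the robot, y to its left, z up, the work surface at z = 0. Lengths are in m, angles in rad, forces in N, time in s.
With the tool pointing down it reaches from about 0.225 to 0.875 m from the base axis. Payload 3.4 kg.
Tool frame: the origin (TCP) lies midway between the tips of the shut fingers; the grasp point (between the pads) lies 19 mm behind it (manip.tcp_to_grasp is the distance from the TCP to the grasp point, in m); x points along the fingers, y is the direction in which the jaws open and shut, and the axes are right-handed (so a half turn about x gives the same grasp; the last joint's range is limited). The gripper opens to 85 mm and grips with 20 to 120 N. Pads are 22 mm wide; open, the fingers measure 114 mm over their backs; the gripper's body (76 mm by 85 mm) begins 54 mm behind the grasp point. The pads swing forward as they close: fully open they stand 13 mm farther back than shut.
Start: joints at [1.141, 0.276, 1.505, -0, 1.361, -0.121], TCP at [0.175, 0.548, 0.231] pointing down, gripper open.
Joint ranges: [-2.89, 2.89], [-0.75, 2.08], [0.22, 2.7], [-1.18, 4.32], [0.11, 2.71], [-2.7, 2.7]. Speed limits (rad/s): [2.57, 2.57, 3.14, 3.14, 3.14, 3.14].

INTERFACE

Orientations are given as a unit quaternion [w, x, y, z].
In Python, from rig import readout, eyes, job, manip gives the robot as it stands. The module is installed in compiled form; this text tells all that it offers.
- The arm moves only by the tool carry_out, never from a script. Its argument "deltas" is one flat list of numbers, 7 for each row, row after row: the shift along the tool's x, y, z scaled (see below), then the turn, a rotation vector about the tool's x, y, z scaled (see below), then the opening, from -1 (shut) to 1 (fully open). In form: [dx, dy, dz, ax, ay, az, grip, dx, dy, dz, ax, ay, az, grip, ...]. A call has 1 to 10 rows; each row shifts and turns the commanded pose from where the row before left it, along the tool's axes as they then stand; what a row does not reach is not made up. The controller multiplies each number of a shift by 60 mm and each number of a turn by 4 degrees. A row lasts 1/8 s, in which the tool goes at most 62.5 mm and 10.7 degrees, less where a joint would pass 70% of its speed; a pose out of reach is approached as far as the arm can. A call with a number of a shift or a turn outside -1 to 1 is refused whole. A call with a gripper value outside its range is refused whole. The fingers move at their own pace and stop on an object; "newtons" is the grip in N (left out, the last holds). Time passes only in rows, so rows that do not move let the fingers close. It gives the time, the measured TCP pose, the force and the opening at its end, in the units of the state.
- readout.get_state(): the state, without advancing time (a new reading comes with each control period).
- eyes.get_image(name): name is "side" or "top"; returns a dict with "color" (384x512x3 uint8, red, green, blue), "z_map" (384x512 float32, m along the optical axis (not along the pixel's ray), 0 where there is no reading), "mtx" (3x3 intrinsics, pixels), "origin" and "orientation" of the camera in the world. Camera axes: x right, y down, z forward; pixel columns grow to the right and rows downward; lengths in m; the calibration is good to about 2 mm. A picture is of the moment at which its call begins.
- job.sign_off(): hands the job in, once; it reports no verdict.
The state is a dict: "clock": time; "qpos": joint angles; "qd": joint speeds; "effort": joint torques, N m; "position": TCP position; "ee_rot": TCP orientation; "contact_force": force on the tool from outside, world axes, zero at the start; "moment": the same for the moment, N m; "width": finger opening in m.
Only numpy, scipy, OpenCV 4.12 (cv2) and the standard library are available. Lean on these libraries where they do the work, as an engineer would, in place of code of your own. Each camera call takes 0.05 s, during which the arm holds its last target.

TASK

Swing the jig's hinged clamp lever down until it is fully shut over the circuit board. Then pick up the mallet and knock the jig's sprung punch all the way down with the mallet, let it spring back up, and set the mallet down on the bench top clear of the jig, leaving the lever shut, the board in its nest and all the other items where they are. Never press the punch with the gripper itself.

Things in the scene. Friction and masses are not known exactly. Their poses are not given: they have to be found in the camera images.
- jig: marking jig fixed to the bench: aluminium base plate 180 x 150 x 20 mm (x, y, z); origin at the centre of its underside, z up. The green board lies in black corner stops in the middle of the plate. Clamp lever along its -y side; dark steel punch bracket on its +y side, 34 mm wide in x, spanning y = +8 to +68 mm, top at 78 mm; two hinge cheeks, tops at 54 mm, at the lever's hinge
- lever (a joint): angle of the clamp lever about the hinge (level axis along the jig's y): 0 = fully shut, lying level along the jig's +x; grows as its free end swings up and back, about 1.57 = upright, 1.9 = stop. Stiff hinge: it stays where it is left, needs about 1.5 N at the paddle
- lever_hinge (a point): centre of the hinge, at jig x -70, y -50, z 45 mm. Steel lever bar 14 mm wide (along jig y), 8 mm thick, 115 mm long from here; an arm with a rubber foot sticks out sideways to +y at 70 mm from the hinge (foot reaches over the board's edge)
- lever_paddle (a point): centre of the upper face (the face that is on top when shut) of the lever's black paddle, 45 mm long, 26 mm wide (along the jig's y), 10 mm thick; it lies 130 mm out from the hinge along the lever and 17 mm above the hinge axis, so at 62 mm height when shut
- punch: sprung steel punch, slides straight down in the bracket; origin at the centre of its round top face (cap 24 mm across, 8 mm thick), at jig x +10, y +20, z 100 mm when up. Travel 10 mm to its stop (top then at 90 mm), takes about 5 N, springs back
- board: loose green circuit board 84 x 64 x 4 mm with yellow and black parts up to 17 mm high, lying in the jig's nest; origin at the centre of its underside
- mallet: small mallet standing on one striking face, handle level: black round head 40 mm across, 60 mm high; straight wooden handle 18 mm wide, 22 mm high along the mallet's -x, ending 123 mm from the head's axis, its centre line 30 mm above the lower face. Origin: centre of the lower striking face; z up along the head. About 320 g, centre of mass 10 to 15 mm from the head's axis towards the handle
- adapter: loose black plug adapter 60 x 42 x 30 mm with three brass blades on +x; bystander, origin at the centre of its underside
- screwdriver: loose screwdriver lying beyond the jig; bystander
- pack: loose black battery pack 110 x 75 x 38 mm with yellow blocks on top; bystander, origin at the centre of its underside
- bracket: loose white plastic angle bracket 70 x 30 x 39 mm; bystander, origin at the centre of its underside
- jar: loose grey screw jar, 52 mm across, 70 mm high; bystander, origin at the centre of its underside
Mind the look-alikes: they are no part of the job. What is meant by the board is not orange or red, and is the smaller of those in its own colour.

How it is judged:
By the outcome, as a careful person would: the job done as asked, in the order asked, and still so for the second after the job is handed in, with the robot touching nothing.
It also fails if it takes over 67 s, if anything falls off the work surface, if the arm or the gripper's body presses on something with over 40 N, if the wrist force passes 120 N, or if a joint passes its speed limit or range.

## Working session

There is one attempt and no reset: what is moved stays moved. The work goes in short steps, Python scripts to look and compute and a tool call to move; the robot and the scene stay as the last step left them, time stands still between calls to the robot, and variables do not carry over. Pictures are saved under pics/ and viewed, and the job is handed in when it is done.

Besides the shell and the picture viewer there is one more tool, called as name(argument=value, ...) on one line, values as JSON. carry_out: Moves the arm, as the interface text tells. Its arguments: {"type":"object","properties":{"deltas":{"type":"array"},"newtons":{"type":"number"}},"required":["deltas"]}

```bash
mkdir -p pics; ls; python3 - <<'E'
from rig import readout, eyes, job, manip
import cv2, numpy as np
s=readout.get_state(); print(s)
print([x for x in dir(manip) if x[0]!='_'], manip.tcp_to_grasp)
for n in ("side","top"):
    d=eyes.get_image(n)
    np.savez(f"{n}0.npz",**d)
    cv2.imwrite(f"pics/{n}0.png",cv2.cvtColor(d["color"],cv2.COLOR_RGB2BGR))
    print(n,d["mtx"],d["origin"],d["orientation"])
E
```

```text
pics
{'clock': 0.0, 'qpos': array([ 1.14097553e+00,  2.76593843e-01,  1.50615213e+00,  9.13636340e-06,
        1.36071070e+00, -1.20980392e-01]), 'qd': array([ 2.25981879e-04,  8.21949493e-04, -1.59808854e-03,  4.03561050e-04,
        2.79181440e-05,  9.36251737e-04]), 'effort': array([-1.69006780e-03, -4.16775799e+01, -2.45803338e+01, -4.85846103e-04,
        1.12240354e-02,  1.02611133e-05]), 'position': array([0.17453738, 0.54730133, 0.23043281]), 'ee_rot': array([ 0.69851017,  0.10812542,  0.69887467, -0.1093921 ]), 'contact_force': array([-0.26129158,  0.08307361, -0.04667266]), 'moment': array([ 0.0042952 ,  0.02143189, -0.00081438]), 'width': 0.08551665243266668}
['MotionError', 'tcp_to_grasp'] 0.0187
side [[459.33648984   0.         257.71704493]
 [  0.         459.33648984 188.81397143]
 [  0.           0.           1.        ]] [ 0.02474328 -0.63540343  0.80726944] [-0.38820695  0.85011971 -0.32474782  0.14536401]
top [[443.30887061   0.         253.37303836]
 [  0.         443.30887061 184.82743322]
 [  0.           0.           1.        ]] [0.39082386 0.0215252  1.08738745] [-0.05500928  0.70684164 -0.70216507  0.06567412]
```

View pics/top0.png

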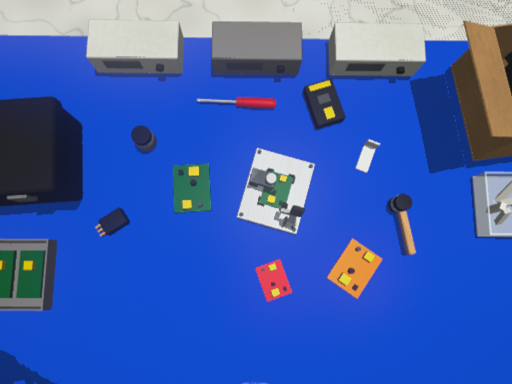

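View pics/side0.png

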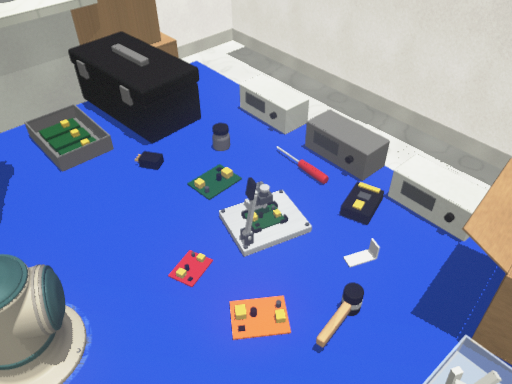

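```bash
cat > h.py <<'E'
import numpy as np, cv2
from scipy.spatial.transform import Rotation as R
def rot(q): return R.from_quat([q[1],q[2],q[3],q[0]])
def load(n): return dict(np.load(n))
def ray(d,u,v):
    k=d["mtx"]; c=np.array([(u-k[0,2])/k[0,0],(v-k[1,2])/k[1,1],1.])
    return d["origin"], rot(d["orientation"]).apply(c)
def onz(d,u,v,z):
    o,r=ray(d,u,v); return o+r*(z-o[2])/r[2]
def cloud(d):
    h,w=d["z_map"].shape; k=d["mtx"]; u,v=np.meshgrid(np.arange(w),np.arange(h)); Z=d["z_map"]
    p=np.stack([(u-k[0,2])/k[0,0]*Z,(v-k[1,2])/k[1,1]*Z,Z],-1)
    return (rot(d["orientation"]).apply(p.reshape(-1,3))+d["origin"]).reshape(h,w,3)
def proj(d,p):
    c=rot(d["orientation"]).inv().apply(np.atleast_2d(p)-d["origin"]); k=d["mtx"]
    return np.c_[c[:,0]/c[:,2]*k[0,0]+k[0,2],c[:,1]/c[:,2]*k[1,1]+k[1,2]]
def crop(d,u0,u1,v0,v1,s,fn):
    c=d["color"][v0:v1,u0:u1]; cv2.imwrite(fn,cv2.cvtColor(cv2.resize(c,None,fx=s,fy=s,interpolation=cv2.INTER_CUBIC),cv2.COLOR_RGB2BGR))
E
python3 - <<'E'
from h import *
t=load("top0.npz"); s=load("side0.npz")
crop(t,230,330,140,240,6,"pics/jt.png"); crop(s,210,320,170,260,7,"pics/js.png"); crop(t,380,430,180,260,7,"pics/mt.png")
P=cloud(t)
white=(t["color"].min(-1)>140)
m=np.zeros(white.shape,bool); m[140:240,230:325]=white[140:240,230:325]
n,lab,st,cen=cv2.connectedComponentsWithStats(m.astype(np.uint8)); i=1+st[1:,4].argmax(); print(st[i])
c=cv2.findContours((lab==i).astype(np.uint8),0,1)[0][0]
r=cv2.minAreaRect(c); b=cv2.boxPoints(r); print(r,b)
for x in b: print(onz(t,*x,.02))
print("depthz",np.median(P[...,2][lab==i]))
# mallet
hsv=cv2.cvtColor(t["color"],cv2.COLOR_RGB2HSV)
nb=np.zeros(white.shape,bool); nb[185:260,380:425]=~((hsv[...,0]>105)&(hsv[...,0]<130)&(hsv[...,1]>150)&(hsv[...,2]>90))[185:260,380:425]
hd=nb&(t["color"].max(-1)<90); hl=nb&(hsv[...,0]<25)&(hsv[...,2]>110)
for k in(hd,hl):
    q=P[k]; v,u=np.nonzero(k); print(k.sum(),u.mean(),v.mean(),q.mean(0),np.percentile(q[:,2],[5,50,95]))
print(cv2.minAreaRect(np.argwhere(hl)[:,::-1].astype(np.float32)))
E
```

```text
[ 237  148   78   86 2719]
((276.0376892089844, 190.367919921875), (61.53752517700195, 72.66373443603516), 15.945395469665527) [[236.47165 216.84904]
 [256.43393 146.98112]
 [315.60373 163.8868 ]
 [295.64145 233.75471]]
[0.49637816 0.04621464 0.02      ]
[ 0.67040625 -0.00122973  0.02      ]
[ 0.62878343 -0.14754104  0.02      ]
[ 0.4566608 -0.0962927  0.02     ]
depthz 0.019381230671445593
364 399.8269230769231 207.53296703296704 [ 0.51788929 -0.34012347  0.05092229] [0.00903306 0.05660509 0.0620869 ]
309 406.71521035598704 232.49838187702267 [ 0.45973805 -0.35510439  0.04641472] [0.03616024 0.04019528 0.04357454]
((393.6566162109375, 234.5018768310547), (43.49209213256836, 35.87483596801758), 79.3803482055664)
```

View pics/jt.png

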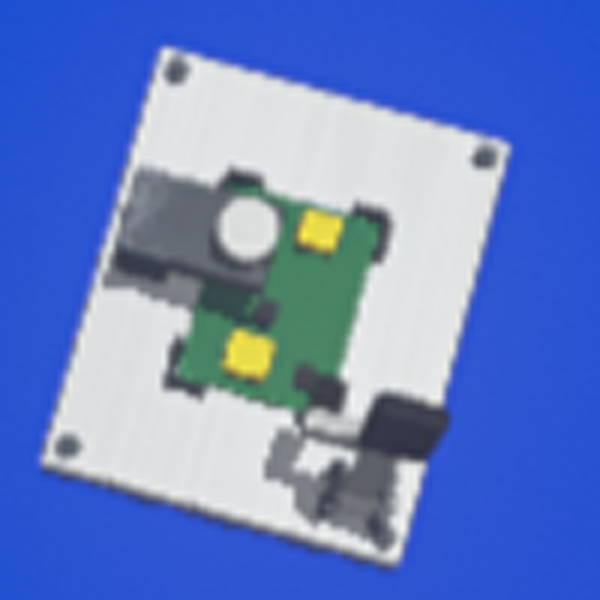

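View pics/js.png

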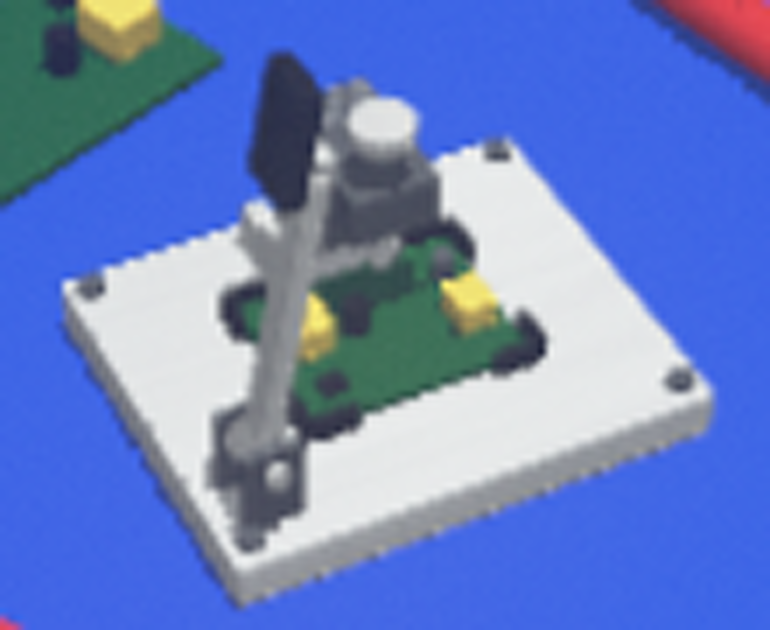

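View pics/mt.png

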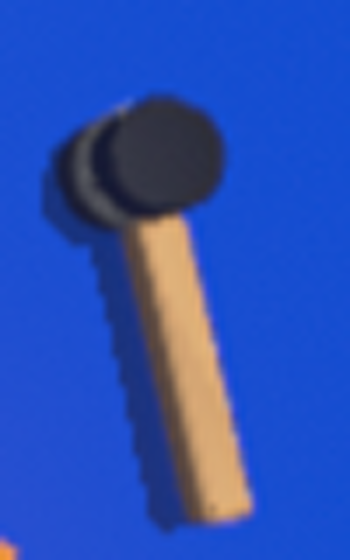

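```bash
python3 - <<'E'
from h import *
t=load("top0.npz"); s=load("side0.npz")
def f(d,px,u0,v0,k,z): return onz(d,u0+(px[0]+.5)/k-.5,v0+(px[1]+.5)/k-.5,z)
w=[f(t,p,230,140,6,.02) for p in [(163,47),(510,146),(402,562),(42,463)]]+[f(t,(249,229),230,140,6,.10)]
w2=[f(s,p,210,170,7,.02) for p in [(510,140),(712,395),(238,578),(62,287)]]+[f(s,(382,122),210,170,7,.10)]
m=np.array([(90,75),(90,-75),(-90,-75),(-90,75),(10,20)])/1000.
def fit(w):
    w=np.array(w)[:,:2]; A=(m-m.mean(0)); B=w-w.mean(0)
    th=np.arctan2((A[:,0]*B[:,1]-A[:,1]*B[:,0]).sum(),(A*B).sum()); c,s_=np.cos(th),np.sin(th); Rm=np.array([[c,-s_],[s_,c]])
    o=w.mean(0)-Rm@m.mean(0); print("th",th,"o",o); print("res mm",np.round((w-(m@Rm.T+o))*1000,1).tolist()); return th,o,Rm
a=fit(w);b=fit(w2)
# mallet head top & handle
def ff(d,p,z):return f(d,p,380,180,7,z)
print("head top ctr",ff(t,(165,154),.06)); print("handle end top mid",ff(t,(222,517),.041),"handle start",ff(t,(158,225),.041))
th=(a[0]+b[0])/2; o=(a[1]+b[1])/2; c,s_=np.cos(th),np.sin(th); Rm=np.array([[c,-s_],[s_,c]])
print(th,o)
for n,p in dict(hinge=(-.07,-.05),punch=(.01,.02),foot=(0,-.05)).items(): print(n,o+Rm@np.array(p))
# paddle points via depth
for n,d,P,box in (("top",t,cloud(t),(285,308,202,220)),("side",s,cloud(s),(243,258,175,202))):
    u0,u1,v0,v1=box; q=P[v0:v1,u0:u1][(d["color"][v0:v1,u0:u1].max(-1)<80)&(P[v0:v1,u0:u1,2]>.1)]
    j=(q[:,:2]-o)@Rm; print(n,len(q),"jig min/max",np.percentile(np.c_[j,q[:,2]],[3,50,97],axis=0).round(4).tolist())
# mallet side
P=cloud(s); cc=s["color"]; crop(s,310,375,275,350,7,"pics/ms.png")
E
```

```text
th -0.26857051971571966 o [ 0.56308502 -0.04986817]
res mm [[-0.5, -0.6], [-1.3, 1.0], [1.5, -0.3], [0.4, -0.4], [-0.1, 0.2]]
th -0.2718729261010559 o [ 0.56270507 -0.04893308]
res mm [[-0.1, -1.4], [-0.5, 1.8], [-0.6, -1.0], [0.5, -0.6], [0.7, 1.2]]
head top ctr [ 0.53107424 -0.34565603  0.06      ]
handle end top mid [ 0.41109647 -0.36522132  0.041     ] handle start [ 0.50926859 -0.34877201  0.041     ]
-0.27022172290838775 [ 0.56289504 -0.04940062]
hinge [ 0.48208797 -0.07890005]
punch [ 0.57787106 -0.03279584]
foot [ 0.54954779 -0.09758621]
top 87 jig min/max [[-0.0645, -0.0592, 0.116], [-0.0598, -0.0475, 0.1798], [-0.0431, -0.0269, 0.197]]
side 125 jig min/max [[-0.066, -0.0622, 0.1612], [-0.061, -0.0584, 0.1813], [-0.0538, -0.0434, 0.1994]]
```

View pics/ms.png

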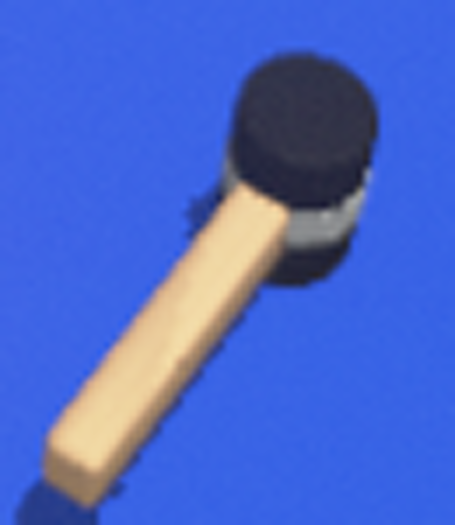

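```bash
cat >> h.py <<'E'
TH=-0.2702; O=np.array([.5629,-.0494])
def jw(x,y,z):
    c,s=np.cos(TH),np.sin(TH); return np.array([O[0]+c*x-s*y,O[1]+s*x+c*y,z])
def plan(targets,yaw=None,q=None,p=None):
    """yaw: world angle of jaw axis line (+pi/2 = along y when 0) => turn, then shifts (units of 60mm) in turned frame"""
    from rig import readout
    st=readout.get_state(); Rt=rot(st["ee_rot"]); p=st["position"] if p is None else p
    A=Rt.as_matrix(); print("clock %.2f pos"%st["clock"],st["position"].round(4),"F",st["contact_force"].round(1),"w %.4f"%st["width"],"x",A[:,0].round(3),"y",A[:,1].round(3),"q",st["qpos"].round(2))
    G=A
    if yaw is not None:
        y=np.array([-np.sin(yaw),np.cos(yaw),0]); 
        if y@A[:,1]<0: y=-y
        x=np.array([0,0,-1.]); G=np.c_[x,y,np.cross(x,y)]
        rv=R.from_matrix(A.T@G).as_rotvec(); print("turn (tool, units 4deg)",(np.degrees(rv)/4).round(2))
    for T in targets:
        d=np.array(T)-p; print("to",np.round(T,3),"shift units in goal frame",(G.T@d/.06).round(3)," in current frame",(A.T@d/.06).round(3)); p=np.array(T)
E
python3 - <<'E'
from h import *
a=.012
w=[jw(-.13,-.05,.24),jw(-.13,-.05,.175)]
plan(w,TH)
t=1.37
for t in (1.37,1.1,.8,.5,.2,0):
    r,h=.125,.017; print(t,-.07+r*np.cos(t)-h*np.sin(t),.045+r*np.sin(t)+h*np.cos(t))
E
```

```text
clock 0.10 pos [0.1746 0.5474 0.2305] F [-0.2 -1.2 -0.6] w 0.0853 x [-0.001 -0.001 -1.   ] y [ 0.304  0.953 -0.002] q [ 1.14  0.28  1.51 -0.    1.36 -0.12]
turn (tool, units 4deg) [-0.55 -0.    0.02]
to [ 0.424 -0.063  0.24 ] shift units in goal frame [-0.158 -8.691  6.726]  in current frame [-0.145 -8.425  7.056]
to [ 0.424 -0.063  0.175] shift units in goal frame [1.083 0.    0.   ]  in current frame [1.083 0.002 0.   ]
1.37 -0.06172722191907984 0.1708791529317855
1.1 -0.028451009942847244 0.16411205407191423
0.8 0.004893285123103778 0.14651352542134216
0.5 0.031547586080025135 0.11984709587766171
0.2 0.04913094360663916 0.08649479817268377
0 0.05499999999999999 0.062
```

carry_out(deltas=[-0.15,0,0,-0.55,0,0,-1,0,-0.72,0.56,0,0,0,-1,0,-0.72,0.56,0,0,0,-1,0,-0.72,0.56,0,0,0,-1,0,-0.72,0.56,0,0,0,-1,0,-0.72,0.56,0,0,0,-1,0,-0.72,0.56,0,0,0,-1,0,-0.72,0.56,0,0,0,-1,0,-0.72,0.56,0,0,0,-1,0,-0.72,0.56,0,0,0,-1], newtons=40)

```text
clock: 1.35
position: [0.3625, 0.0907, 0.2402]
ee_rot: [0.701, 0.095, 0.701, -0.095]
contact_force: [0.8, 0.6, -0.4]
width: -0.0003
```

```bash
python3 - <<'E'
from h import *
plan([jw(-.11,-.05,.24),jw(-.11,-.05,.172)],TH)
E
```

```text
clock 1.35 pos [0.3625 0.0907 0.2402] F [ 0.8  0.6 -0.4] w -0.0003 x [ 0.  0. -1.] y [0.267 0.964 0.   ] q [ 0.06 -0.04  1.86  0.    1.32 -1.24]
turn (tool, units 4deg) [-0.    0.   -0.01]
to [ 0.444 -0.068  0.24 ] shift units in goal frame [ 0.004 -2.193  2.009]  in current frame [ 0.004 -2.192  2.009]
to [ 0.444 -0.068  0.172] shift units in goal frame [1.133 0.    0.   ]  in current frame [ 1.133 -0.    -0.   ]
```

carry_out(deltas=[0,-0.55,0.5,0,0,0,-1,0,-0.55,0.5,0,0,0,-1,0,-0.55,0.5,0,0,0,-1,0,-0.54,0.5,0,0,0,-1,0.55,0,0,0,0,0,-1,0.58,0,0,0,0,0,-1,0,0,0.2,0,0,0,-1,0,0,0.2,0,0,0,-1,0,0,0,0,0,0,-1])

```text
clock: 2.48
position: [0.4686, -0.0734, 0.174]
ee_rot: [0.702, 0.095, 0.699, -0.095]
contact_force: [-0.2, 0.1, 0.2]
width: 0.0002
```

```bash
python3 - <<'E'
from h import *
from rig import eyes
plan([jw(-.073,-.05,.172)],TH)
d=eyes.get_image("side"); crop(d,190,340,120,260,5,"pics/a.png")
E
```

```text
clock 2.48 pos [ 0.4686 -0.0734  0.174 ] F [-0.2  0.1  0.2] w 0.0002 x [ 0.004 -0.001 -1.   ] y [ 0.267  0.964 -0.   ] q [-0.3   0.16  1.81  0.    1.17 -1.6 ]
turn (tool, units 4deg) [0.   0.06 0.  ]
to [ 0.479 -0.078  0.172] shift units in goal frame [ 0.034 -0.029  0.19 ]  in current frame [ 0.034 -0.029  0.19 ]
```

View pics/a.png

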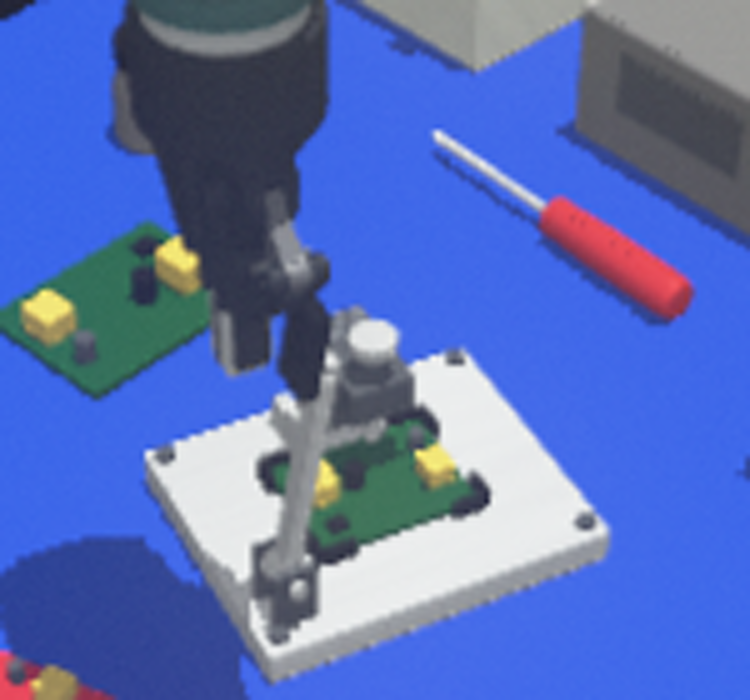

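carry_out(deltas=[0.03,-0.03,0.18,0,0,0,-1,0.07,0,0.28,0,0,0,-1,0.07,0,0.28,0,0,0,-1,0.14,0,0.28,0,0,0,-1,0.16,0,0.27,0,0,0,-1,0.2,0,0.23,0,0,0,-1,0.24,0,0.22,0,0,0,-1,0,0,0,0,0,0,-1])

```text
clock: 3.52
position: [0.5659, -0.1023, 0.1158]
ee_rot: [0.699, 0.096, 0.702, -0.095]
contact_force: [-0.9, 0.2, 0.0]
width: 0.0
```

```bash
python3 - <<'E'
from h import *
from rig import eyes
plan([jw(.021,-.05,.12),jw(.038,-.05,.0865),jw(.044,-.05,.062)],TH)
d=eyes.get_image("side"); crop(d,190,340,120,260,5,"pics/b.png")
E
```

```text
clock 3.52 pos [ 0.5659 -0.1023  0.1158] F [-0.9  0.2  0. ] w 0.0000 x [-0.003  0.001 -1.   ] y [0.267 0.964 0.   ] q [-0.3   0.36  1.68  0.    1.1  -1.6 ]
turn (tool, units 4deg) [-0.   -0.05 -0.  ]
to [ 0.57  -0.103  0.12 ] shift units in goal frame [-0.07   0.002  0.067]  in current frame [-0.07   0.002  0.067]
to [ 0.586 -0.108  0.086] shift units in goal frame [ 0.558 -0.     0.283]  in current frame [ 0.557 -0.     0.285]
to [ 0.592 -0.109  0.062] shift units in goal frame [0.408 0.    0.1  ]  in current frame [ 0.408 -0.     0.101]
```

View pics/b.png

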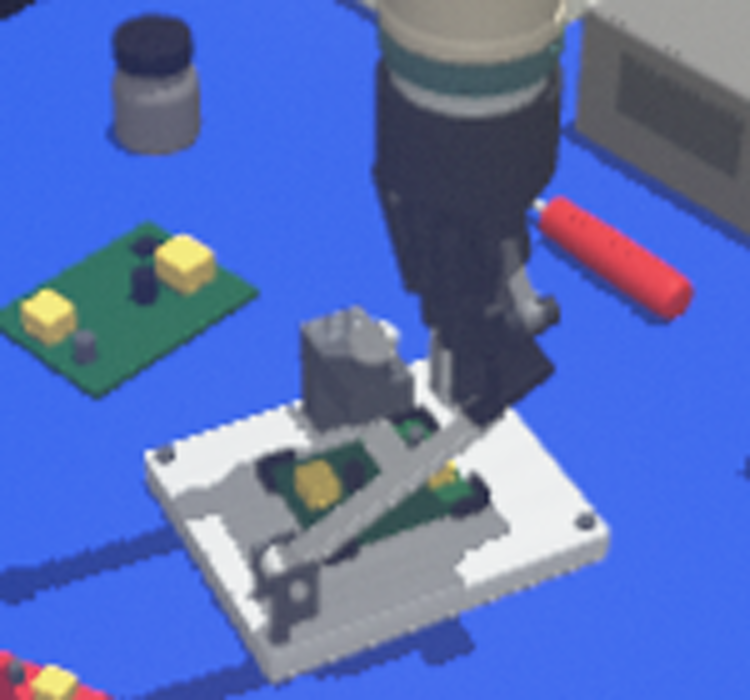

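Lever is about halfway down, fingertips on the paddle (~(470,395) in the crop). Continuing down.

carry_out(deltas=[0.24,0,0.18,0,0,0,-1,0.24,0,0.17,0,0,0,-1,0.15,0,0.05,0,0,0,-1,0.13,0,0.03,0,0,0,-1,0.1,0,0,0,0,0,-1,0,0,0,0,0,0,-1])

```text
clock: 4.32
position: [0.5903, -0.109, 0.0657]
ee_rot: [0.7, 0.095, 0.701, -0.095]
contact_force: [0.3, 0.4, -0.3]
width: 0.0001
```

```bash
python3 - <<'E'
from h import *
from rig import eyes
plan([jw(.044,-.05,.062)],TH)
d=eyes.get_image("side"); crop(d,190,340,120,260,5,"pics/c.png")
E
```

```text
clock 4.33 pos [ 0.5903 -0.109   0.0657] F [ 0.3  0.4 -0.3] w 0.0001 x [-0.002  0.001 -1.   ] y [0.267 0.964 0.   ] q [-0.3   0.45  1.68  0.    1.01 -1.6 ]
turn (tool, units 4deg) [-0.   -0.02 -0.  ]
to [ 0.592 -0.109  0.062] shift units in goal frame [0.062 0.002 0.029]  in current frame [0.062 0.002 0.029]
```

View pics/c.png

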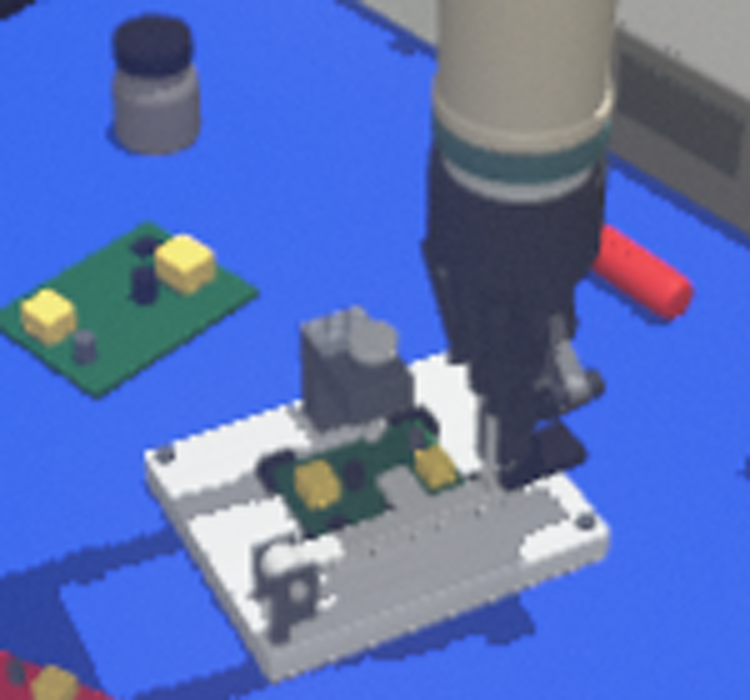

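Nearly shut. Small downward steps until force rises.

carry_out(deltas=[0.05,0,0.02,0,0,0,-1,0.03,0,0,0,0,0,-1,0,0,0,0,0,0,-1])

```text
clock: 4.75
position: [0.5923, -0.1096, 0.062]
ee_rot: [0.701, 0.095, 0.7, -0.095]
contact_force: [-1.3, 0.2, 3.4]
width: 0.0003
```

carry_out(deltas=[0.04,0,0,0,0,0,-1,0.04,0,0,0,0,0,-1,0,0,0,0,0,0,-1])

```text
clock: 5.12
position: [0.5924, -0.1096, 0.0614]
ee_rot: [0.702, 0.095, 0.7, -0.095]
contact_force: [-7.2, 1.7, 26.9]
width: -0.0001
```

```bash
python3 - <<'E'
from h import *
s=load("side0.npz")
f=lambda px,z: onz(s,310+(px[0]+.5)/7-.5,275+(px[1]+.5)/7-.5,z)
print("head",f((306,110),.06),"end top",f((78,452),.041),"start top",f((265,198),.041))
yaw=.162; g=np.array([.531,-.345])-.048*np.array([np.cos(yaw),np.sin(yaw)])
from rig import readout
p=readout.get_state()["position"]
plan([[p[0],p[1],.15],[*g,.15],[*g,.010]],yaw)
E
```

```text
head [ 0.53042742 -0.34563073  0.06      ] end top [ 0.41295255 -0.36852276  0.041     ] start top [ 0.5111001  -0.34992046  0.041     ]
clock 5.12 pos [ 0.5924 -0.1096  0.0614] F [-7.2  1.7 26.9] w -0.0001 x [ 0.002 -0.001 -1.   ] y [ 0.267  0.964 -0.   ] q [-0.3   0.45  1.69 -0.    1.   -1.6 ]
turn (tool, units 4deg) [-6.19  0.04  0.01]
to [ 0.592 -0.11   0.15 ] shift units in goal frame [-1.476  0.     0.   ]  in current frame [-1.476 -0.     0.004]
to [ 0.484 -0.353  0.15 ] shift units in goal frame [ 0.    -3.707 -2.443]  in current frame [-1.00e-03 -4.39e+00 -6.65e-01]
to [ 0.484 -0.353  0.01 ] shift units in goal frame [2.333 0.    0.   ]  in current frame [ 2.333  0.    -0.006]
```

carry_out(deltas=[-0.5,0,0,0,0,0,-1,-0.98,0,0,0,0,0,-1,0,-0.73,-0.11,0,0,0,-1,0,-0.73,-0.11,0,0,0,-1,0,-0.73,-0.11,0,0,0,-1,0,-0.73,-0.11,0,0,0,1,0,-0.73,-0.11,0,0,0,1,0,-0.73,-0.11,0,0,0,1,0,0,0,-0.9,0,0,1,0,0,0,-0.9,0,0,1])

```text
clock: 6.38
position: [0.4832, -0.353, 0.1451]
ee_rot: [0.705, 0.051, 0.705, -0.051]
contact_force: [0.3, 0.2, 0.6]
width: 0.0852
```

carry_out(deltas=[0,0,0,-0.9,0,0,1,0,0,0,-0.9,0,0,1,0,0,0,-0.9,0,0,1,0,0,0,-0.9,0,0,1,0,0,0,-0.85,0,0,1,0,0,0,0,0,0,1])

```text
clock: 7.12
position: [0.4837, -0.3521, 0.1452]
ee_rot: [0.705, -0.058, 0.705, 0.058]
contact_force: [0.4, 0.4, -0.4]
width: 0.0854
```

```bash
python3 - <<'E'
from h import *
from rig import eyes
yaw=.17; g=np.array([.531,-.345])-.048*np.array([np.cos(yaw),np.sin(yaw)])
plan([[*g,.15],[*g,.010]],yaw)
d=eyes.get_image("side"); cv2.imwrite("pics/d.png",cv2.cvtColor(d["color"],cv2.COLOR_RGB2BGR)); crop(d,210,320,170,260,6,"pics/d2.png")
E
```

```text
clock 7.12 pos [ 0.4837 -0.3521  0.1452] F [ 0.4  0.4 -0.4] w 0.0854 x [-0.  0. -1.] y [-0.164  0.986  0.   ] q [-0.75  0.37  1.59  0.    1.19 -2.48]
turn (tool, units 4deg) [-0.07 -0.   -0.  ]
to [ 0.484 -0.353  0.15 ] shift units in goal frame [-0.08  -0.016 -0.002]  in current frame [-0.08  -0.016 -0.002]
to [ 0.484 -0.353  0.01 ] shift units in goal frame [2.333 0.    0.   ]  in current frame [ 2.333e+00 -1.000e-03  0.000e+00]
```

View pics/d.png

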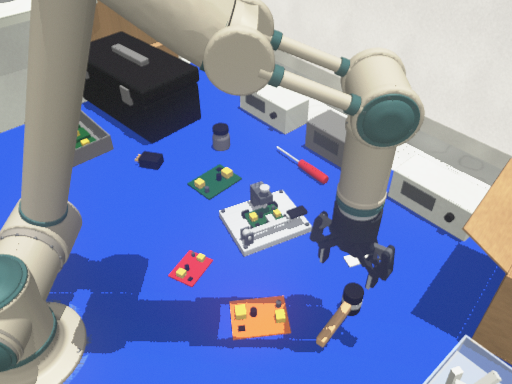

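View pics/d2.png

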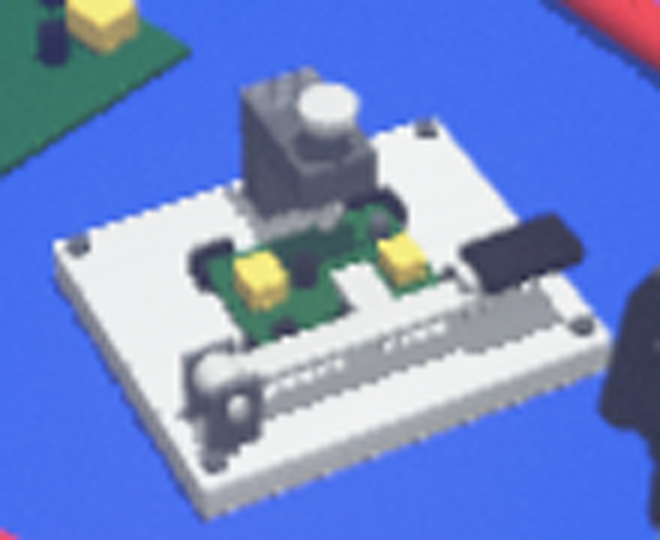

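carry_out(deltas=[0.5,-0.01,0,-0.07,0,0,1,0.6,0,0,0,0,0,1,0.6,0,0,0,0,0,1,0.35,0,0,0,0,0,1,0.2,0,0,0,0,0,1,0,0,0,0,0,0,1])

```text
clock: 7.92
position: [0.4836, -0.3526, 0.0099]
ee_rot: [0.704, -0.06, 0.705, 0.061]
contact_force: [1.3, -0.5, 0.4]
width: 0.0858
```

carry_out(deltas=[0,0,0,0,0,0,-1,0,0,0,0,0,0,-1,0,0,0,0,0,0,-1,0,0,0,0,0,0,-1,0,0,0,0,0,0,-1,0,0,0,0,0,0,-1], newtons=100)

```text
clock: 8.68
position: [0.4842, -0.3533, 0.0112]
ee_rot: [0.705, -0.061, 0.704, 0.06]
contact_force: [-0.9, 0.1, 4.4]
width: 0.0164
```

```bash
python3 - <<'E'
from h import *
from rig import eyes
plan([])
d=eyes.get_image("side"); crop(d,290,410,210,360,4,"pics/e.png")
d=eyes.get_image("top"); crop(d,350,450,160,270,5,"pics/e2.png")
E
```

```text
clock 8.68 pos [ 0.4842 -0.3533  0.0112] F [-0.9  0.1  4.4] w 0.0164 x [ 0.001 -0.001 -1.   ] y [-0.17   0.985 -0.001] q [-0.75  0.51  1.74 -0.    0.89 -2.49]
```

View pics/e.png

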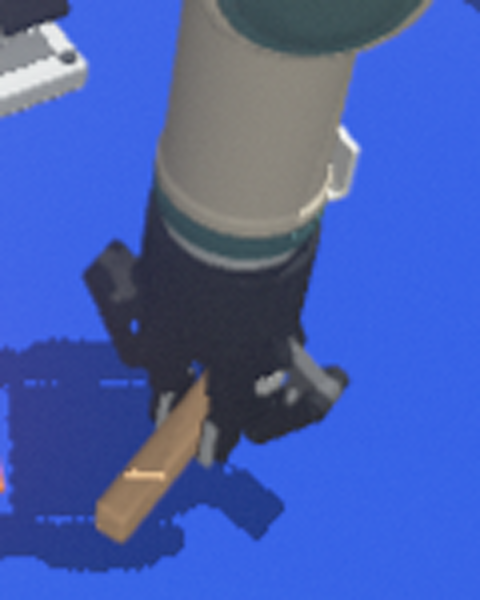

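View pics/e2.png

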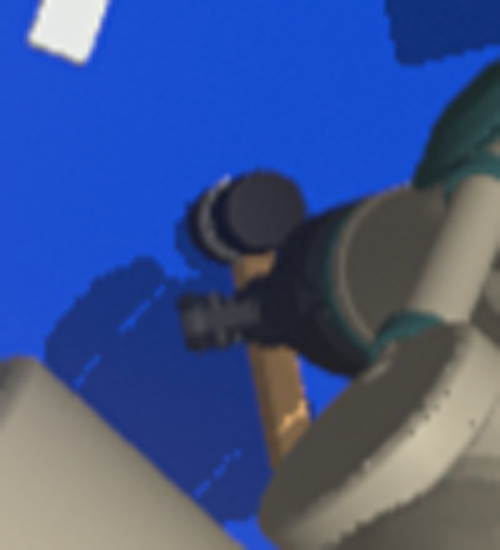

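```bash
python3 - <<'E'
from h import *
plan([[.4842,-.3533,.19],[.5311,-.0406,.19],[.5311,-.0406,.121],[.5311,-.0406,.101]],.17)
E
```

```text
clock 8.78 pos [ 0.4842 -0.3532  0.0112] F [-1.  -0.4  5.9] w 0.0162 x [ 0.001 -0.001 -1.   ] y [-0.17   0.985 -0.001] q [-0.75  0.51  1.74 -0.    0.89 -2.49]
turn (tool, units 4deg) [0.01 0.01 0.02]
to [ 0.484 -0.353  0.19 ] shift units in goal frame [-2.98e+00 -1.00e-03 -0.00e+00]  in current frame [-2.98e+00 -4.00e-03  2.00e-03]
to [ 0.531 -0.041  0.19 ] shift units in goal frame [0.    5.004 1.652]  in current frame [-4.000e-03  5.003e+00  1.656e+00]
to [ 0.531 -0.041  0.121] shift units in goal frame [1.15 0.   0.  ]  in current frame [ 1.15e+00  1.00e-03 -1.00e-03]
to [ 0.531 -0.041  0.101] shift units in goal frame [0.333 0.    0.   ]  in current frame [ 0.333  0.    -0.   ]
```

carry_out(deltas=[-0.1,0,0,0,0,0,-1,-0.4,0,0,0,0,0,-1,-0.6,0,0,0,0,0,-1,-0.7,0,0,0,0,0,-1,-0.7,0,0,0,0,0,-1,-0.5,0,0,0,0,0,-1,0,0,0,0,0,0,-1,0,0,0,0,0,0,-1])

```text
clock: 9.78
position: [0.4828, -0.3518, 0.1885]
ee_rot: [0.704, -0.059, 0.705, 0.061]
contact_force: [0.0, 0.7, -3.3]
width: 0.0164
```

```bash
python3 - <<'E'
from h import *
from rig import eyes
plan([[.5311,-.0406,.19],[.5311,-.0406,.121],[.5311,-.0406,.101]],.17)
d=eyes.get_image("side"); crop(d,290,440,120,320,3.5,"pics/f.png")
E
```

```text
clock 9.78 pos [ 0.4828 -0.3518  0.1885] F [ 0.   0.7 -3.3] w 0.0164 x [-0.003  0.003 -1.   ] y [-0.17   0.985  0.003] q [-0.75  0.34  1.52  0.    1.29 -2.49]
turn (tool, units 4deg) [ 0.01 -0.03 -0.05]
to [ 0.531 -0.041  0.19 ] shift units in goal frame [-0.026  4.975  1.671]  in current frame [-0.014  4.974  1.675]
to [ 0.531 -0.041  0.121] shift units in goal frame [1.15 0.   0.  ]  in current frame [ 1.15  -0.004  0.003]
to [ 0.531 -0.041  0.101] shift units in goal frame [0.333 0.    0.   ]  in current frame [ 0.333 -0.001  0.001]
```

View pics/f.png

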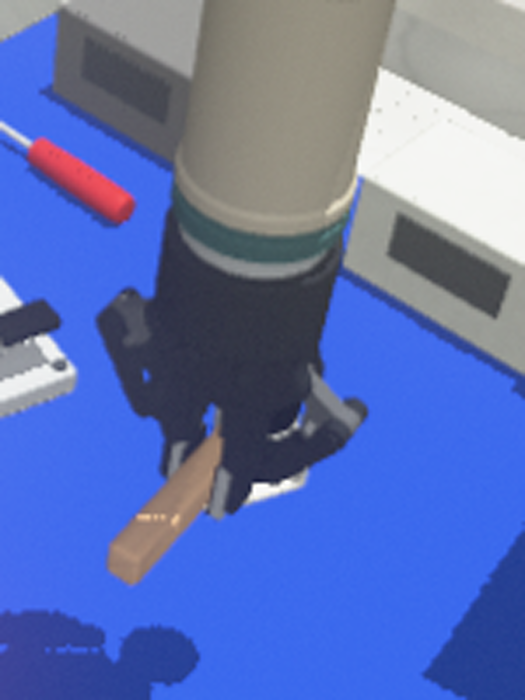

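carry_out(deltas=[0,0.3,0.1,0,0,0,-1,0,0.52,0.18,0,0,0,-1,0,0.62,0.21,0,0,0,-1,0,0.62,0.21,0,0,0,-1,0,0.62,0.21,0,0,0,-1,0,0.62,0.21,0,0,0,-1,0,0.62,0.21,0,0,0,-1,0,0.6,0.2,0,0,0,-1,0,0.45,0.14,0,0,0,-1,0,0,0,0,0,0,-1])

```text
clock: 11.08
position: [0.5307, -0.0387, 0.1894]
ee_rot: [0.704, -0.061, 0.705, 0.062]
contact_force: [-0.2, 0.1, -2.9]
width: 0.0166
```

carry_out(deltas=[0.4,0,0,0,0,0,-1,0.4,0,0,0,0,0,-1,0,0,0,0,0,0,-1,0,0,0,0,0,0,-1])

```text
clock: 11.58
position: [0.5322, -0.0422, 0.1429]
ee_rot: [0.705, -0.06, 0.704, 0.06]
contact_force: [-0.1, -0.4, -2.6]
width: 0.0167
```

```bash
python3 - <<'E'
from h import *
from rig import eyes
plan([[.5311,-.0406,.121],[.5311,-.0406,.101]],.17)
d=eyes.get_image("side"); crop(d,180,340,100,250,5,"pics/g.png"); np.savez("sg.npz",**d)
d=eyes.get_image("top"); crop(d,210,340,120,250,5,"pics/g2.png"); np.savez("tg.npz",**d)
E
```

```text
clock 11.57 pos [ 0.5322 -0.0422  0.1429] F [-0.1 -0.4 -2.6] w 0.0167 x [ 0.001 -0.    -1.   ] y [-0.17   0.986 -0.   ] q [-0.21  0.28  1.73  0.    1.13 -1.95]
turn (tool, units 4deg) [0.01 0.01 0.  ]
to [ 0.531 -0.041  0.121] shift units in goal frame [ 0.365  0.029 -0.014]  in current frame [ 0.365  0.029 -0.014]
to [ 0.531 -0.041  0.101] shift units in goal frame [0.333 0.    0.   ]  in current frame [ 0.333  0.    -0.   ]
```

View pics/g.png

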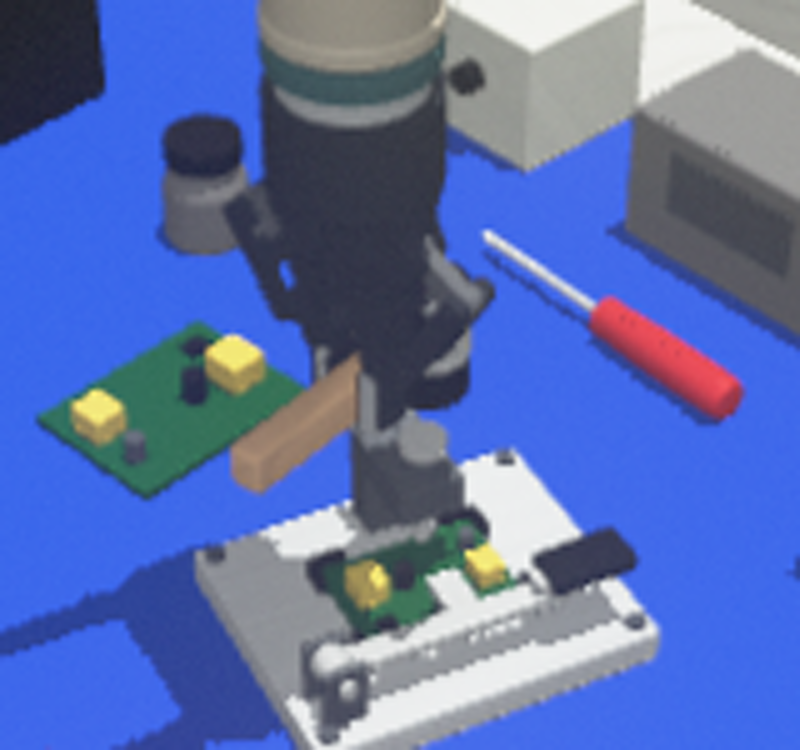

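View pics/g2.png

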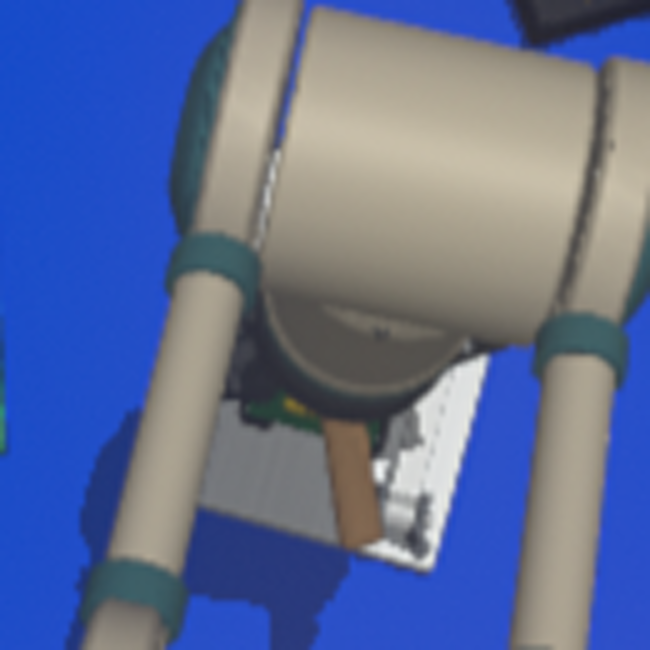

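```bash
python3 - <<'E'
from h import *
d=load("sg.npz"); c=np.array([.5322+.0468,-.0422+.0078,.1317]); a=np.linspace(0,2*np.pi,60)
im=cv2.cvtColor(cv2.resize(d["color"][100:250,180:340],None,fx=5,fy=5,interpolation=cv2.INTER_CUBIC),cv2.COLOR_RGB2BGR)
for z,r,cc,col in((0,.02,c,(0,0,255)),(.06,.02,c,(0,0,255)),(0,.012,np.array([.5779,-.0328,.1]),(0,255,0))):
    p=proj(d,cc+np.c_[r*np.cos(a),r*np.sin(a),0*a+z]); p=((p-[180,100]+.5)*5-.5).round().astype(int); cv2.polylines(im,[p],True,col,1)
cv2.imwrite("pics/g3.png",im[200:500,200:600])
E
```

```text
(no output)
```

View pics/g3.png

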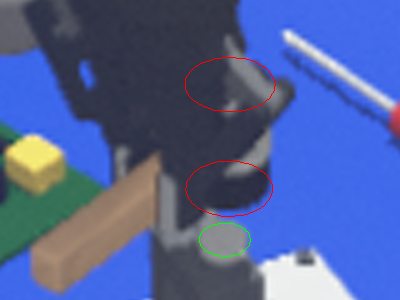

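carry_out(deltas=[0.18,0.03,-0.02,0,0,0,-1,0.18,0,0,0,0,0,-1,0.1,0,0,0,0,0,-1,0.1,0,0,0,0,0,-1,0.06,0,0,0,0,0,-1,0.03,0,0,0,0,0,-1,0,0,0,0,0,0,-1,0,0,0,0,0,0,-1])

```text
clock: 12.68
position: [0.5304, -0.0403, 0.1038]
ee_rot: [0.705, -0.06, 0.704, 0.06]
contact_force: [-3.6, 0.2, 1.1]
width: 0.017
```

```bash
python3 - <<'E'
from h import *
from rig import eyes
plan([[.5311,-.0406,.101]],.17)
d=eyes.get_image("side"); crop(d,180,340,100,250,5,"pics/i.png")
E
```

```text
clock 12.68 pos [ 0.5304 -0.0403  0.1038] F [-3.6  0.2  1.1] w 0.0170 x [ 0.  0. -1.] y [-0.17   0.985  0.   ] q [-0.21  0.32  1.79  0.    1.03 -1.95]
turn (tool, units 4deg) [ 0.01  0.   -0.  ]
to [ 0.531 -0.041  0.101] shift units in goal frame [ 0.046 -0.007  0.011]  in current frame [ 0.046 -0.007  0.011]
```

View pics/i.png

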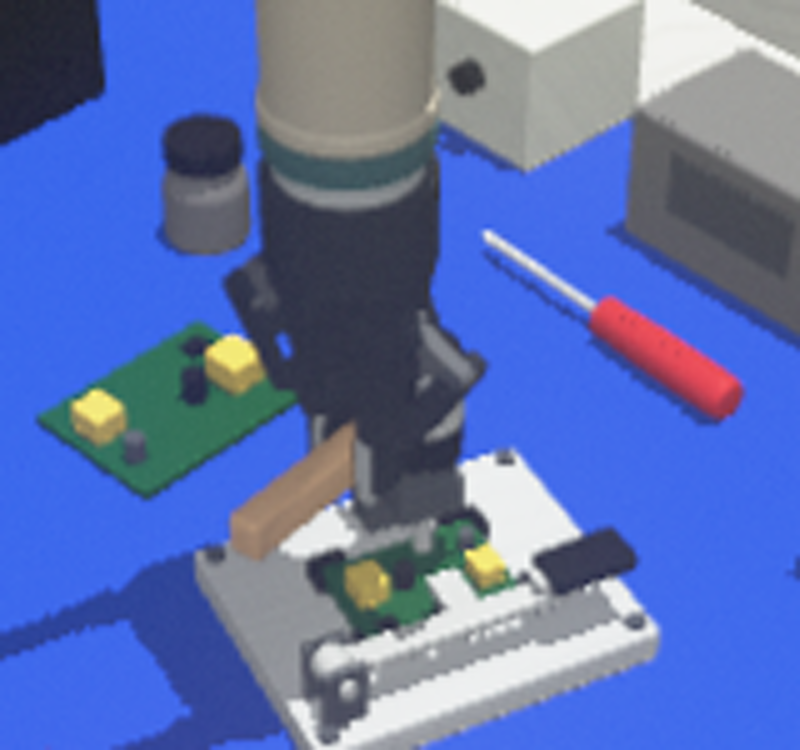

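carry_out(deltas=[0.05,0,0,0,0,0,-1,0.03,0,0,0,0,0,-1,0,0,0,0,0,0,-1,0,0,0,0,0,0,-1])

```text
clock: 13.22
position: [0.5306, -0.0405, 0.1006]
ee_rot: [0.705, -0.061, 0.704, 0.06]
contact_force: [-7.5, 1.1, 13.4]
width: 0.0165
```

carry_out(deltas=[0.05,0,0,0,0,0,-1,0,0,0,0,0,0,-1])

```text
clock: 13.48
position: [0.5307, -0.0412, 0.0995]
ee_rot: [0.705, -0.061, 0.704, 0.06]
contact_force: [-10.9, -2.2, 23.5]
width: 0.0166
```

carry_out(deltas=[-0.15,0,0,0,0,0,-1,-0.35,0,0,0,0,0,-1,-0.5,0,0,0,0,0,-1,-0.5,0,0,0,0,0,-1,0,0,0,0,0,0,-1,0,0,0,0,0,0,-1])

```text
clock: 14.22
position: [0.5298, -0.0402, 0.1842]
ee_rot: [0.704, -0.06, 0.705, 0.061]
contact_force: [0.7, -0.1, -3.2]
width: 0.0164
```

```bash
python3 - <<'E'
from h import *
from rig import eyes
plan([[.5311,-.0406,.19],[.484,-.353,.19],[.484,-.353,.013]],.17)
d=eyes.get_image("side"); crop(d,180,340,80,250,4.5,"pics/j.png")
E
```

```text
clock 14.22 pos [ 0.5298 -0.0402  0.1842] F [ 0.7 -0.1 -3.2] w 0.0164 x [-0.002  0.001 -1.   ] y [-0.17   0.985  0.001] q [-0.21  0.24  1.67  0.    1.23 -1.95]
turn (tool, units 4deg) [ 0.01 -0.03 -0.01]
to [ 0.531 -0.041  0.19 ] shift units in goal frame [-0.097 -0.011  0.02 ]  in current frame [-0.097 -0.011  0.02 ]
to [ 0.484 -0.353  0.19 ] shift units in goal frame [ 0.    -4.999 -1.655]  in current frame [-2.000e-03 -4.998e+00 -1.658e+00]
to [ 0.484 -0.353  0.013] shift units in goal frame [2.95 0.   0.  ]  in current frame [ 2.95  -0.003  0.005]
```

View pics/j.png

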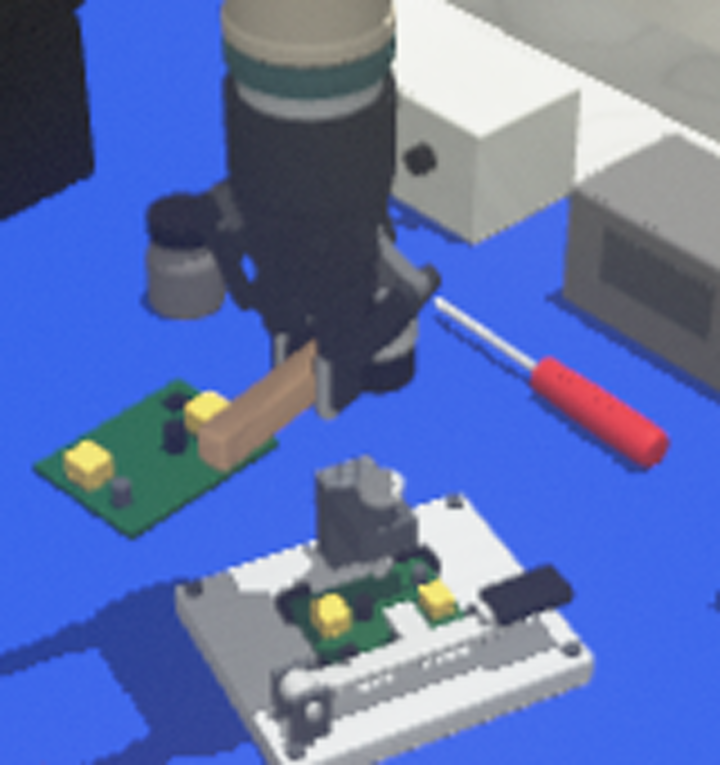

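carry_out(deltas=[-0.1,-0.3,-0.1,0,0,0,-1,0,-0.52,-0.17,0,0,0,-1,0,-0.62,-0.2,0,0,0,-1,0,-0.62,-0.21,0,0,0,-1,0,-0.62,-0.21,0,0,0,-1,0,-0.62,-0.21,0,0,0,-1,0,-0.62,-0.21,0,0,0,-1,0,-0.62,-0.2,0,0,0,-1,0,-0.46,-0.14,0,0,0,-1,0,0,0,0,0,0,-1])

```text
clock: 15.52
position: [0.4826, -0.3561, 0.1907]
ee_rot: [0.704, -0.059, 0.705, 0.059]
contact_force: [0.6, 0.2, -3.4]
width: 0.0166
```

carry_out(deltas=[0.4,0,0,0,0,0,-1,0.7,0,0,0,0,0,-1,0.7,0,0,0,0,0,-1,0.5,0,0,0,0,0,-1,0.35,0,0,0,0,0,-1,0,0,0,0,0,0,-1,0,0,0,0,0,0,-1])

```text
clock: 16.4
position: [0.4843, -0.3531, 0.0334]
ee_rot: [0.705, -0.061, 0.704, 0.06]
contact_force: [1.0, 0.4, -2.4]
width: 0.0167
```

```bash
python3 - <<'E'
from h import *
from rig import eyes
plan([[.484,-.353,.013]],.17)
d=eyes.get_image("side"); crop(d,290,410,210,360,4,"pics/k.png")
d=eyes.get_image("top"); crop(d,350,450,160,270,5,"pics/k2.png")
E
```

```text
clock 16.40 pos [ 0.4843 -0.3531  0.0334] F [ 1.   0.4 -2.4] w 0.0167 x [ 0.001 -0.001 -1.   ] y [-0.17   0.985 -0.001] q [-0.75  0.48  1.72  0.    0.94 -2.49]
turn (tool, units 4deg) [0.01 0.01 0.01]
to [ 0.484 -0.353  0.013] shift units in goal frame [ 0.34   0.003 -0.005]  in current frame [ 0.34   0.003 -0.005]
```

View pics/k.png

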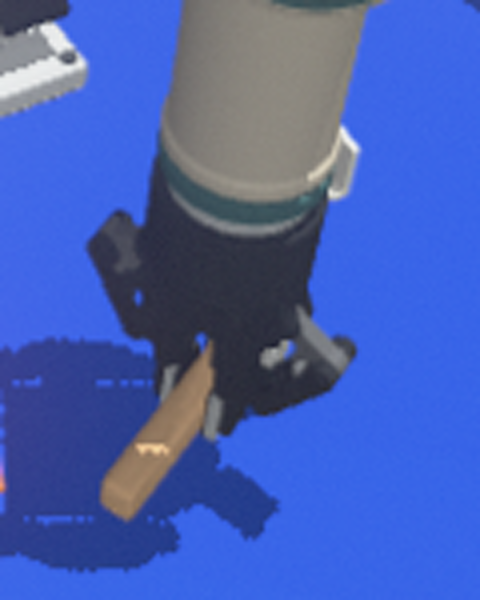

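View pics/k2.png

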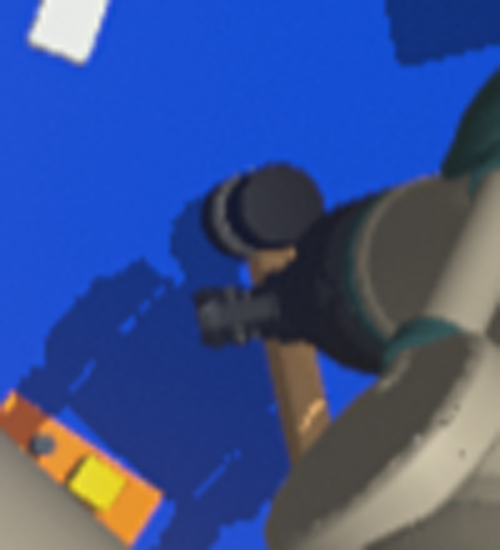

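Mallet upright and level; lowering gently to contact.

carry_out(deltas=[0.15,0,0,0,0,0,-1,0.12,0,0,0,0,0,-1,0.06,0,0,0,0,0,-1,0.03,0,0,0,0,0,-1,0,0,0,0,0,0,-1])

```text
clock: 17.12
position: [0.484, -0.3529, 0.0111]
ee_rot: [0.705, -0.06, 0.704, 0.06]
contact_force: [0.8, 0.2, -3.3]
width: 0.0163
```

carry_out(deltas=[0.03,0,0,0,0,0,-1,0.02,0,0,0,0,0,-1,0,0,0,0,0,0,-1])

```text
clock: 17.5
position: [0.484, -0.3531, 0.0105]
ee_rot: [0.705, -0.061, 0.704, 0.06]
contact_force: [-4.8, 1.9, 10.7]
width: 0.0168
```

carry_out(deltas=[-0.03,0,0,0,0,0,-0.5,0,0,0,0,0,0,-0.3,0,0,0,0,0,0,0.2,0,0,0,0,0,0,0.6,0,0,0,0,0,0,0.6,0,0,0,0,0,0,0.6], newtons=30)

```text
clock: 18.25
position: [0.4839, -0.3528, 0.0097]
ee_rot: [0.705, -0.06, 0.705, 0.06]
contact_force: [-0.1, 0.6, 0.2]
width: 0.0681
```

carry_out(deltas=[-0.4,0,0,0,0,0,0.6,-0.8,0,0,0,0,0,0.6,-0.9,0,0,0,0,0,0.6,-0.9,0,0,0,0,0,0.6,0,-0.7,-0.6,0,0,0,0.6,0,-0.7,-0.6,0,0,0,0.6,0,-0.7,-0.6,0,0,0,0.6,0,0,0,0,0,0,0.6])

```text
clock: 19.25
position: [0.4043, -0.4934, 0.1893]
ee_rot: [0.701, -0.056, 0.709, 0.051]
contact_force: [-0.8, 0.0, -0.7]
width: 0.0686
```

```bash
python3 - <<'E'
from h import *
from rig import eyes
plan([])
for n in("side","top"):
    d=eyes.get_image(n); cv2.imwrite(f"pics/z{n}.png",cv2.cvtColor(d["color"],cv2.COLOR_RGB2BGR))
    b=(210,320,170,260) if n=="side" else (230,330,140,240); crop(d,*b,6,f"pics/z{n}j.png")
E
```

```text
clock 19.25 pos [ 0.4043 -0.4934  0.1893] F [-0.8  0.  -0.7] w 0.0686 x [-0.011 -0.008 -1.   ] y [-0.15   0.989 -0.007] q [-0.99  0.39  1.43 -0.01  1.32 -2.7 ]
```

View pics/zside.png

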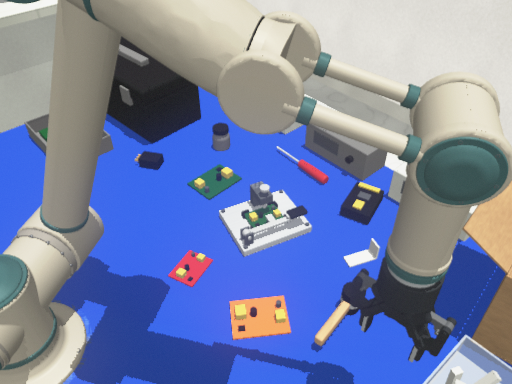

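View pics/ztop.png

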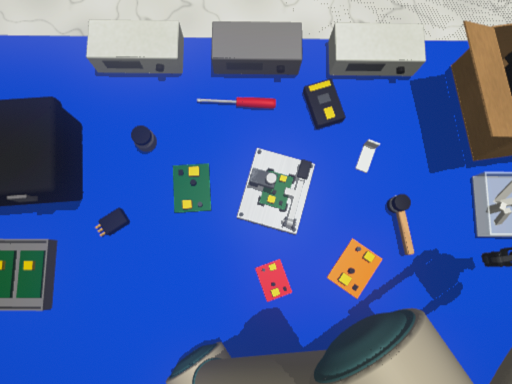

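View pics/zsidej.png

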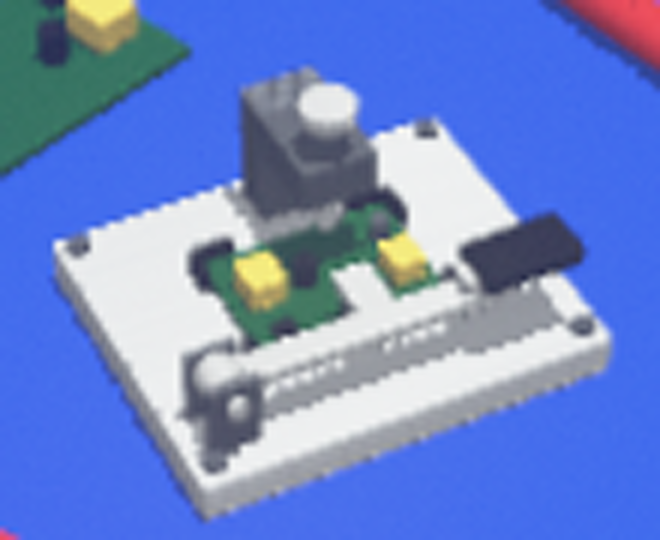

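View pics/ztopj.png

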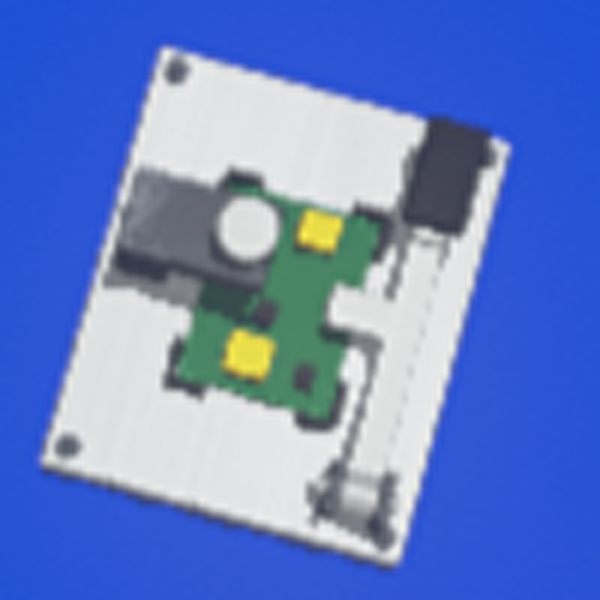

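carry_out(deltas=[0,0,0,0.9,0,0,0.6,0,0,0,0.9,0,0,0.6,0,0,0,0.9,0,0,0.6,0,0,0,0,0,0,0.6,0,0,0,0,0,0,0.6])

```text
clock: 19.98
position: [0.4066, -0.4895, 0.1897]
ee_rot: [0.703, 0.009, 0.711, -0.014]
contact_force: [-0.2, 0.8, -0.3]
width: 0.0681
```

```bash
python3 - <<'E'
from h import *
from rig import job,readout
s=readout.get_state(); print(s["clock"],s["position"],s["qpos"],s["contact_force"])
print(job.sign_off())
E
```

```text
19.975 [ 0.40658577 -0.48954839  0.18974648] [-0.97984486  0.39229289  1.43293984 -0.01281111  1.3164441  -2.51606009] [-0.2061395   0.75245941 -0.28969273]
the job is handed in; nothing more can be done
None
```

The job is done and handed in at 20.0 s; no verdict was reported.

- **Lever:** I pushed it down with the closed fingertips until it met its stop, at a paddle height of about 61 mm and about 27 N.
- **Punch:** I gripped the mallet by its handle and pressed its head on the punch until the force rose to about 26 N. That is well above the roughly 5 N spring, so I take it as fully down. The tool height put the mallet face at about 88 mm, against an expected 90 mm at the stop. The gripper never touched the punch.
- **Mallet:** I set it back on its original spot on the bench.

The last pictures show the lever level and shut, the board in its nest, the punch back up, the mallet standing upright clear of the jig, and the other items where they were.

**Possible fault:** while I backed the arm away after releasing the mallet, the last joint read -2.70 rad (to two decimals), which is its range limit. I turned it back to -2.52 before handing in. I can't tell from the readings whether it actually passed the limit.

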